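# Open a stud tub and tip it out into the tray

### The arm

A 6-joint arm with a two-finger parallel gripper is mounted at the origin on the work surface. World frame = base frame: x ahead of the robot, y to its left, z up, the work surface at z = 0. Lengths are in m, angles in degrees, forces in N, time in s.
With the tool pointing down it reaches from about 0.4 to 0.825 m from the base axis. Payload 7 kg.
Tool frame: the origin (TCP) lies at the very end of the fingers, on their centre line; the grasp point (between the pads) lies 19 mm behind it; z points along the fingers, y is the direction in which the jaws open and shut (so a half turn about z gives the same grasp; the last joint's range is limited). The gripper opens to 85 mm and grips with 20 to 120 N. Pads are 22 mm wide; open, the fingers measure 114 mm over their backs; the gripper's body (76 mm by 85 mm) begins 54 mm behind the grasp point. The pads swing forward as they close: fully open they stand 13 mm farther back than shut.
Start: joints at [90.304, 20.546, 0.682, 0, -70.136, -16.507], TCP at [0.188, 0.648, 0.231] pointing down, gripper open.
Joint ranges: [-176.03, 176.03], [-82.01, 121.73], [-58.28, 71.71], [-173.87, 95.51], [-174.79, -0.11], [-173.66, 173.66]. Speed limits (degrees/s): [136.94, 136.94, 172.46, 180, 180, 180].

### API

Orientations are given as a 3x3 rotation matrix whose columns are the frame's x, y, z axes.
In Python, from plant import manip gives the robot as it stands.
- The arm moves only by the tool arm_command, never from a script. Its argument "steps" is a list that holds one entry, the list of rows, each a list of 7 numbers: the turn, a rotation vector about the tool's x, y, z normalised to -1 to 1, where 1 is pi/2 rad, then the shift along the tool's x, y, z normalised to -1 to 1, where 1 is 0.075 m, then the opening, from 0 (shut) to 1 (fully open). In form: [[[wx, wy, wz, dx, dy, dz, claw], ...]]. A call has 1 to 20 rows; each row shifts and turns the commanded pose from where the row before left it, along the tool's axes as they then stand; what a row does not reach is not made up. A row lasts 1/8 s, in which the tool goes at most 62.5 mm and 10.7 degrees, less where a joint would pass 70% of its speed; a pose out of reach is approached as far as the arm can. A call with a number of a shift or a turn outside -1 to 1 is refused whole. A call with a gripper value outside its range is refused whole. The fingers move at their own pace and stop on an object; the grip force is fixed at half the most. Time passes only in rows, so rows that do not move let the fingers close. It gives the time, the measured TCP pose, the force and the opening at its end, in the units of the state.
- manip.state(): the state, without advancing time (a new reading comes with each control period).
- manip.capture(name): name is "side" or "top" or "wrist"; returns the picture (480x640x3 uint8, red, green, blue); there is no depth.
- manip.camera_info(name): a dict with "vfov" (degrees; the focal length in pixels is half the picture's height over the tangent of half this angle, whatever the lens; pixels are square), "cx", "cy" (the principal point, pixels), "R" (3x3) and "t" (3): a world point X has camera coordinates R X + t. Camera axes: x right, y down, z forward; pixel columns grow to the right and rows downward; lengths in m; the calibration is good to about 2 mm. A picture is of the moment at which its call begins: read the wrist's pose just before it. camera_info takes no time and is no camera call; for the wrist camera it gives the pose at the moment of the call.
- manip.finish_job(): hands the job in, once; it reports no verdict.
The state is a dict: "time_s": time; "joints": joint angles; "joint_velocities": joint speeds; "joint_torque": joint torques, N m; "ee_pos": TCP position; "tool_rot": TCP orientation; "wrist_force": force on the tool from outside, world axes, zero at the start; "ft_torque": the same for the moment, N m; "gripper_width": finger opening in m.
Only numpy, scipy, OpenCV 4.12 (cv2) and the standard library are available. Lean on these libraries where they do the work, as an engineer would, in place of code of your own. Each camera call takes 0.05 s, during which the arm holds its last target.

### The job

Swing the lid of the stud tub all the way back over its spring until it stays open by itself, and only then tip the tub with its crank rod so that all four brass studs pour into the steel tray. Let the tub come back level, with the lid still fully open, and leave the jar, the cup and the wooden slicker where they stand.

Things in the scene. Friction and masses are not known exactly. Their poses are not given: they have to be found in the camera images.
- stand: Dark steel tipping stand, fixed to the bench. Origin on the bench top straight below the middle of the tub's pivot axis; x runs along the pivot axis, the crank side being -x; +y is the side to which the tub pours; z up. The pivot axis is 105 mm above the bench, carried by two uprights 5 mm thick at x = -60 and +60 mm (26 mm wide in y, 115 mm high). A 6 mm base plate, 150 x 150 mm, lies at y = -140 to +10 mm.
- tub_pivot (a point): Middle of the pivot axis of the grey plastic tub (does not move when the tub tips; turns with the tub). Tub level: outside 104 mm along x, from y = -72 to +50 mm, bottom 29 mm below and rim 30 mm above the pivot axis; walls 4 mm; the front (+y) wall slopes out at 45 degrees as a pouring lip. The studs lie inside on the floor, 25 mm below the pivot axis.
- tub (a joint): Tipping angle of the tub about the pivot axis, rad: 0 level, grows as the top of the tub goes over to the stand's +y, stop at 1.6. A return spring (0.12 N m level, 0.36 N m at 1.6, damped), brings it back level when let go. The studs slide out only beyond about 1.2 to 1.4; hold it at or close to the stop for about a second.
- crank_rod (a point): Push here, on the centre line of the crank rod: black, round, 12 mm thick, along the stand's x from -77 to -175 mm, this point at -150 mm (farther in, the gripper would meet the open lid as it tips). It turns with the tub, 120 mm from the pivot axis, on a steel arm that leans 0.70 rad to -y of upright with the tub level, 0.90 rad to +y at 1.6. Pushed to +y with 2 to 5 N it tips the tub.
- lid_hinge (a point): Middle of the lid's hinge axis, on the tub's back rim (tub level: 70 mm to -y of and 32 mm above the pivot axis), parallel to the stand's x. Carried by the tub.
- lid (a joint): Lid angle relative to the tub, rad: 0 shut, grows as the front edge goes up and back to -y, stop at 2.5 (fully back, leaning well behind upright). Over-centre spring: below about 1.7 the lid springs shut again (about 0.2 N m, 1.5 N at the pull, when shut), beyond 1.8 it snaps back to the stop by itself and is held there, even with the tub tipped.
- lid_pull (a point): Centre of the lid's T-shaped pull: a black round bar 12 mm thick and 34 mm long, parallel to the stand's x, on a tongue 10 mm wide and 5 mm thick, 155 mm from the lid's hinge axis. The lid plate is 106 mm wide (x) and 4 mm thick and ends 126 mm from the hinge, so that 23 mm are free between plate and bar. Gripped by the ends of the bar from above, it turns freely between the fingers.
- tray: Loose open steel tray, 170 x 150 x 30 mm (its x, y, z), walls 4 mm, about 0.6 kg, origin at the centre of its underside. It stands already in place below the pouring lip, to the stand's +y.
- stud1: Brass dome stud, 20 mm across, 8 mm high; origin at the centre of its flat underside. Starts in the tub, under the lid.
- stud2: Brass dome stud, 20 mm across, 8 mm high; origin at the centre of its flat underside. Starts in the tub, under the lid.
- stud3: Brass dome stud, 20 mm across, 8 mm high; origin at the centre of its flat underside. Starts in the tub, under the lid.
- stud4: Brass dome stud, 20 mm across, 8 mm high; origin at the centre of its flat underside. Starts in the tub, under the lid.
- slicker: Bystander: turned wooden edge slicker standing upright, 34 mm across, 105 mm high; origin under its foot.
- dye_jar: Bystander: amber glass jar with black cap, 60 mm across, 75 mm high; origin under its base.
- cup: Bystander: black plastic cup, 74 mm across, 90 mm high; origin under its base.
Mind the look-alikes: they are no part of the job. Of the things like the tray, leave any that is red; of the rest the smaller one is meant.

How it is judged (in metres and radians):
On the way, in this order (a step that is already met when the one before it is completed fails the run):
1. with the tub level, the lid is fully back and stays there with nothing touching it (value of joint lid above 2.35 rad and value of joint tub below 0.15 rad and contact force between each of the arm, the fingers and lid below 0.1 N), for 0.2 s.
2. the tub is tipped with the lid still fully back (value of joint tub above 1.2 rad and value of joint lid above 2.2 rad), for 0.1 s.
At the end, for the whole second after the job is handed in: All four studs lie at rest inside the tray (within its walls and not above its 30 mm rim), the tray flat and still, the tub is back level (within 0.08 rad) and its lid is fully back (above 2.35 rad) (x of stud1 in the frame of tray between -0.083 and 0.083 m and y of stud1 in the frame of tray between -0.073 and 0.073 m and z of each of stud1, stud2, stud3, stud4 in the frame of tray below 0.032 m and linear speed of each of stud1, stud2, stud3, stud4, tray below 0.03 m/s and x of stud2 in the frame of tray between -0.083 and 0.083 m and y of stud2 in the frame of tray between -0.073 and 0.073 m and x of stud3 in the frame of tray between -0.083 and 0.083 m and y of stud3 in the frame of tray between -0.073 and 0.073 m and x of stud4 in the frame of tray between -0.083 and 0.083 m and y of stud4 in the frame of tray between -0.073 and 0.073 m and value of joint tub below 0.08 rad and value of joint lid above 2.35 rad and angle between tray's own z axis and vertical below 0.1 rad); the robot touches nothing.
It fails at once if the tub is tipped more than 0.3 rad while its lid is not fully back (below 2.1 rad) (value of joint tub above 0.3 rad and value of joint lid below 2.1 rad).
It fails at once if the jar, the cup or the slicker is moved more than 20 mm or tipped over (distance of any of slicker, dye_jar, cup from where it was at the start of the episode above 0.02 m or angle between any of slicker, dye_jar, cup's own z axis and vertical above 0.5 rad).
It also fails if it takes over 67 s, if anything falls off the work surface, if the arm or the gripper's body presses on something with over 40 N, if the wrist force passes 120 N, or if a joint passes its speed limit or range.

## Working session

There is one attempt and no reset: what is moved stays moved. The work goes in short steps, Python scripts to look and compute and a tool call to move; the robot and the scene stay as the last step left them, time stands still between calls to the robot, and variables do not carry over. Pictures are saved under pics/ and viewed, and the job is handed in when it is done.

Besides the shell and the picture viewer there is one more tool, called by a JSON object that holds its "method" and its "body". arm_command: Moves the arm, as the interface text tells. Its arguments: {"type":"object","properties":{"steps":{"type":"array"}},"required":["steps"]}

```bash
mkdir -p pics; ls
python3 - <<'E'
from plant import manip
import cv2,numpy as np
np.set_printoptions(precision=4,suppress=True)
s=manip.state();print(s['time_s'],s['ee_pos'],s['tool_rot'],s['wrist_force'],s['gripper_width'])
for n in ['side','top','wrist']:
    im=manip.capture(n);cv2.imwrite(f'pics/{n}0.png',im[:,:,::-1]);print(n,manip.camera_info(n))
E
```

```text
pics
0.0 [0.1883 0.6477 0.2304] [[ 0.9602 -0.2792 -0.0003]
 [-0.2792 -0.9602 -0.0016]
 [ 0.0001  0.0017 -1.    ]] [ 0.2748 -0.2551 -0.2939] 0.08542417138113384
side {'vfov': 46.83777595699806, 'cx': 316.7368418364471, 'cy': 234.7520043204458, 'R': array([[ 0.9355, -0.3531,  0.0078],
       [-0.2569, -0.6955, -0.671 ],
       [ 0.2424,  0.6257, -0.7414]]), 't': array([-0.4923,  0.2334,  1.3056])}
top {'vfov': 43.10346189348531, 'cx': 306.40894932019137, 'cy': 234.09319544518507, 'R': array([[ 0.0035, -1.    ,  0.0035],
       [-0.9969, -0.0038, -0.0786],
       [ 0.0786, -0.0032, -0.9969]]), 't': array([0.0112, 0.5218, 1.5717])}
wrist {'vfov': 67.3269568481136, 'cx': 326.2598013446764, 'cy': 245.4457016655214, 'R': array([[-0.2792, -0.9602,  0.0015],
       [-0.9086,  0.2646,  0.3232],
       [-0.3107,  0.0888, -0.9463]]), 't': array([ 0.6745, -0.0436,  0.382 ])}
```

View pics/side0.png

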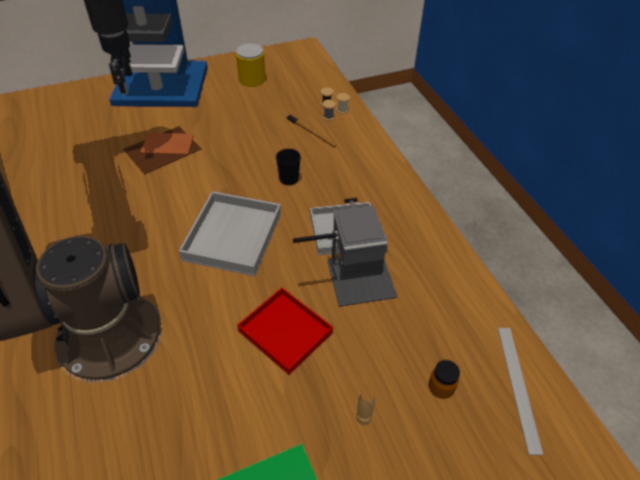

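View pics/top0.png

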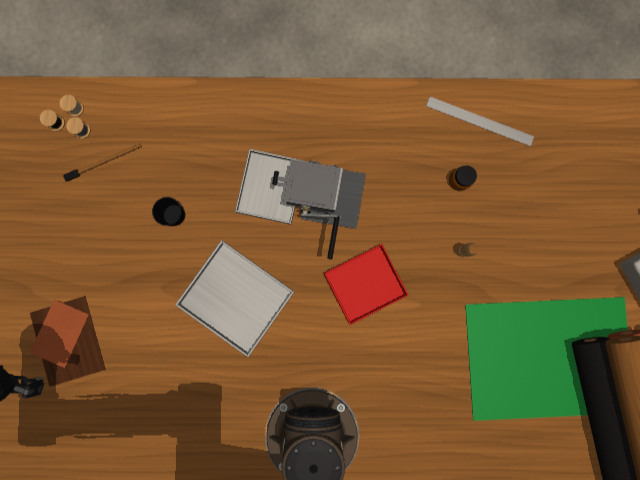

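View pics/wrist0.png

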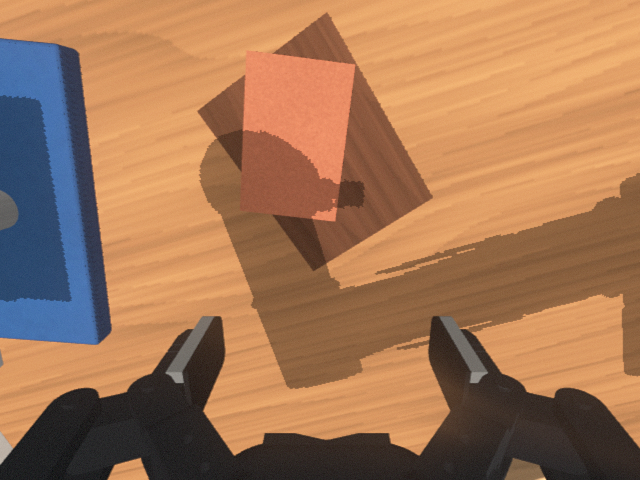

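The side and top views show the stand with the tub at about (310,187) in the top view. It pours to image left (+y) onto the small steel tray, and the crank rod points at the robot (331,258). The lid pull is at (275,178). I'll zoom in next.

Run:
```python
import cv2
a=cv2.imread('pics/top0.png')[135:275,225:385];cv2.imwrite('pics/topz.png',cv2.resize(a,None,fx=5,fy=5,interpolation=cv2.INTER_CUBIC)[:600] if 0 else cv2.resize(a,(640,560),interpolation=cv2.INTER_CUBIC))
a=cv2.imread('pics/side0.png')[185:310,280:410];cv2.imwrite('pics/sidez.png',cv2.resize(a,None,fx=4.8,fy=4.8,interpolation=cv2.INTER_CUBIC))
```

```text
(no output)
```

View pics/topz.png

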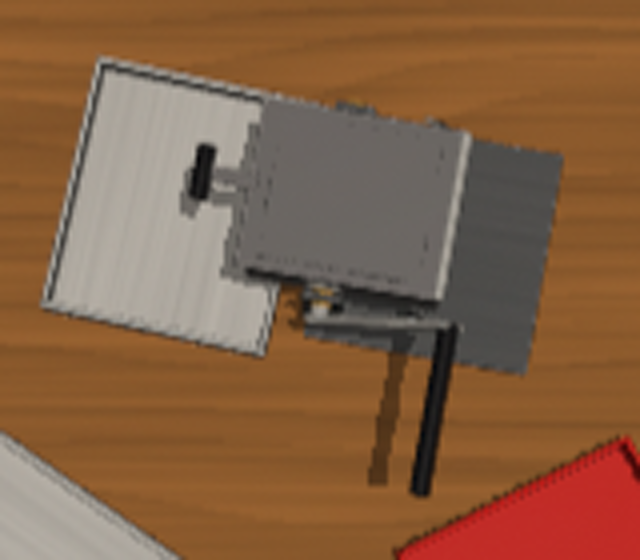

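View pics/sidez.png

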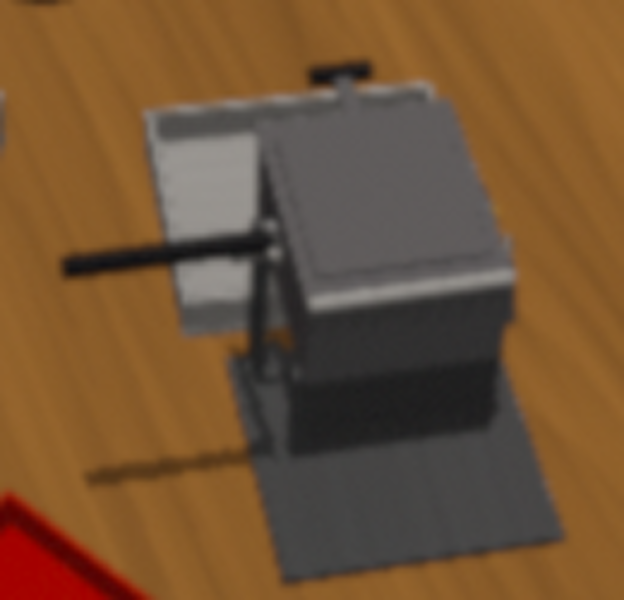

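```bash
cat > h.py <<'E'
import numpy as np,cv2
from plant import manip
np.set_printoptions(precision=4,suppress=True)
def P(n):
    c=manip.camera_info(n);f=240/np.tan(np.radians(c['vfov'])/2)
    K=np.array([[f,0,c['cx']],[0,f,c['cy']],[0,0,1]]);return K,np.array(c['R']),np.array(c['t'])
def tri(p1,p2,a='top',b='side'):
    Ms=[K@np.c_[R,t] for K,R,t in (P(a),P(b))]
    X=cv2.triangulatePoints(Ms[0],Ms[1],np.array(p1,float),np.array(p2,float))[:,0];X=X[:3]/X[3]
    e=[]
    for M,p in zip(Ms,(p1,p2)):
        q=M@np.r_[X,1];e.append(q[:2]/q[2]-p)
    return X,np.round(np.r_[e[0],e[1]],1)
def plane(n,p,z):
    K,R,t=P(n);d=R.T@np.linalg.solve(K,[p[0],p[1],1]);o=-R.T@t
    return o+d*(z-o[2])/d[2]
def proj(n,X):
    K,R,t=P(n);q=K@(R@np.asarray(X)+t);return q[:2]/q[2]
E
python3 - <<'E'
from h import *
T=lambda u,v:((u+.5)/4-.5+225,(v+.5)/4-.5+135)
S=lambda u,v:((u+.5)/4.8-.5+280,(v+.5)/4.8-.5+185)
print('pull',tri(T(202,172),S(340,71)))
print('rod end',tri(T(421,494),S(66,267)))
print('rod in',tri(T(450,328),S(265,241)))
print('lid back near',tri(T(438,300),S(312,303)))
print('lid back far',tri(T(469,133),S(513,275)))
for p in [T(563,155),T(525,373)]: print('base T',plane('top',p,.006))
for p in [S(285,580),S(563,538),S(232,358)]: print('base S',plane('side',p,.006))
for p in [T(102,60),T(43,307),T(265,355)]: print('tray T',plane('top',p,.03))
for n,p in [('jar',(445,370)),('cup',(289,158))]: print(n,plane('side',p,.08))
print(plane('top',(465,176),.075),plane('top',(464,249),.1),plane('side',(367,396),.105))
print(plane('top',(168,209),.09))
E
```

```text
pull (array([0.6507, 0.0903, 0.1398]), array([ 0. , -0.1, -0.2,  0. ]))
rod end (array([ 0.4525, -0.041 ,  0.1988]), array([ 0. , -0.2, -0.2,  0. ]))
rod in (array([ 0.5479, -0.0575,  0.1978]), array([-0.1,  0.4,  0.6, -0.1]))
lid back near (array([ 0.5735, -0.054 ,  0.1384]), array([ 0.1, -0.4, -0.6,  0.1]))
lid back far (array([ 0.6752, -0.0726,  0.1393]), array([ 0., -0., -0.,  0.]))
base T [ 0.6859 -0.1435  0.006 ]
base T [ 0.5399 -0.1178  0.006 ]
base S [ 0.5397 -0.1185  0.006 ]
base S [ 0.6846 -0.1443  0.006 ]
base S [0.568  0.0277 0.006 ]
tray T [0.7435 0.1621 0.03  ]
tray T [0.5798 0.1989 0.03  ]
tray T [0.5489 0.0538 0.03  ]
jar [ 0.6639 -0.3941  0.08  ]
cup [0.5775 0.3669 0.08  ]
[ 0.6677 -0.3909  0.075 ] [ 0.4798 -0.3786  0.1   ] [ 0.4801 -0.4005  0.105 ]
[0.5782 0.3612 0.09  ]
```

{"method": "arm_command", "body": {"steps": [[[0,0,0,0.4,0.27,-0.03,1],[0,0,0,0.4,0.27,-0.03,1],[0,0,0,0.4,0.27,-0.03,1],[0,0,0,0.4,0.27,-0.03,1],[0,0,0,0.4,0.27,-0.03,1],[0,0,0,0.4,0.27,-0.03,1],[0,0,0,0.4,0.27,-0.03,1],[0,0,0,0.4,0.27,-0.03,1],[0,0,0,0.4,0.27,-0.03,1],[0,0,0,0.4,0.27,-0.03,1],[0,0,0,0.4,0.27,-0.03,1],[0,0,0,0.4,0.27,-0.03,1],[0,0,0,0.4,0.27,-0.03,1],[0,0,0,0.4,0.27,-0.03,1],[0,0,0,0.4,0.27,-0.03,1],[0,0,0,0.4,0.27,-0.03,1],[0,0,0,0.4,0.27,-0.03,1],[0,0,0,0.4,0.27,-0.03,1],[0,0,0,0.4,0.27,-0.03,1],[0,0,0,0.4,0.27,-0.03,1]]]}}

```text
time_s: 2.65
ee_pos: [0.6521, 0.0908, 0.2761]
tool_rot: [[0.96, -0.279, -0.001], [-0.279, -0.96, -0.0], [-0.0, 0.0, -1.0]]
wrist_force: [0.3, 0.3, -0.0]
gripper_width: 0.0853
```

{"method": "arm_command", "body": {"steps": [[[0,0,0.1035,0,0,0,0.6],[0,0,0.1035,0,0,0,0.6],[0,0,0.1035,0,0,0,0.6],[0,0,0.1035,0,0,0,0.6],[0,0,0.1035,0,0,0,0.6],[0,0,0.1035,0,0,0,0.6],[0,0,0.1035,0,0,0,0.6],[0,0,0.1035,0,0,0,0.6],[0,0,0.1035,0,0,0,0.6],[0,0,0,0,0,0,0.6],[0,0,0,0,0,0,0.6]]]}}

```text
time_s: 4.03
ee_pos: [0.6514, 0.0918, 0.2761]
tool_rot: [[-0.171, -0.985, -0.0], [-0.985, 0.171, -0.0], [0.0, 0.0, -1.0]]
wrist_force: [-0.2, -0.9, -0.4]
gripper_width: 0.0514
```

Run:
```python
from h import *
s=manip.state();print(s['time_s'],s['ee_pos'],s['tool_rot'],s['wrist_force'],s['gripper_width'],s['joints'])
im=manip.capture('wrist');cv2.imwrite('pics/w1.png',im[:,:,::-1])
print(proj('wrist',[0.6507,0.0903,0.1398]))
R=s['tool_rot'];print(np.array(R).T@(np.array([0.6512,.0905,.1385])-s['ee_pos']))
```

```text
4.025 [0.6514 0.0918 0.2761] [[-0.1709 -0.9853 -0.0003]
 [-0.9853  0.1709 -0.0001]
 [ 0.0002  0.0003 -1.    ]] [-0.2489 -0.8767 -0.3603] 0.05138833712258437 [ 24.9693  17.6463   2.2999  -0.0026 -74.6745 -34.8071]
[325.4823 228.7294]
[ 0.0013 -0.      0.1376]
```

View pics/w1.png

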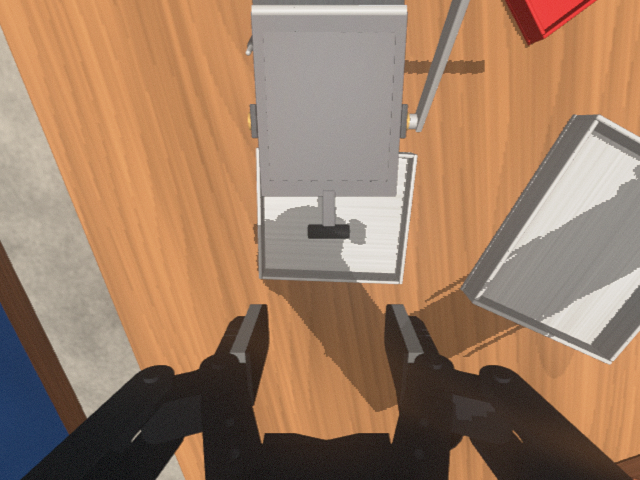

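The wrist view shows the bar centred at about (328.5,231.5), square to the jaws.

Run:
```python
from h import *
s=manip.state()
for z in (.137,.14):
    X=plane('wrist',(328.5,231.5),z);print(X,np.array(s['tool_rot']).T@(X-s['ee_pos']))
```

```text
[0.6488 0.0938 0.137 ] [-0.0016  0.0029  0.1392]
[0.6487 0.093  0.14  ] [-0.0007  0.0029  0.1362]
```

{"method": "arm_command", "body": {"steps": [[[0,0,0,0,0.03,0.35,0.6],[0,0,0,0,0,0.35,0.6],[0,0,0,0,0,0.35,0.6],[0,0,0,0,0,0.35,0.6],[0,0,0,0,0,0.35,0.6],[0,0,0,0,0,0.3,0.6],[0,0,0,0,0,0,0.6],[0,0,0,0,0,0,0],[0,0,0,0,0,0,0],[0,0,0,0,0,0,0],[0,0,0,0,0,0,0]]]}}

```text
time_s: 5.45
ee_pos: [0.65, 0.0924, 0.1236]
tool_rot: [[-0.174, -0.985, 0.002], [-0.985, 0.174, 0.0], [-0.001, -0.002, -1.0]]
wrist_force: [0.4, -0.5, 3.5]
gripper_width: 0.0318
```

Run:
```python
from h import *
s=manip.state();print(s['time_s'],s['ee_pos'],s['wrist_force'],s['gripper_width'])
im=manip.capture('wrist');cv2.imwrite('pics/w2.png',im[:,:,::-1])
im=manip.capture('side');cv2.imwrite('pics/s2.png',cv2.resize(im[150:310,240:430,::-1],None,fx=3.5,fy=3.5))
```

```text
5.45 [0.65   0.0924 0.1236] [ 0.4364 -0.5351  3.4861] 0.03180228377390278
```

View pics/w2.png

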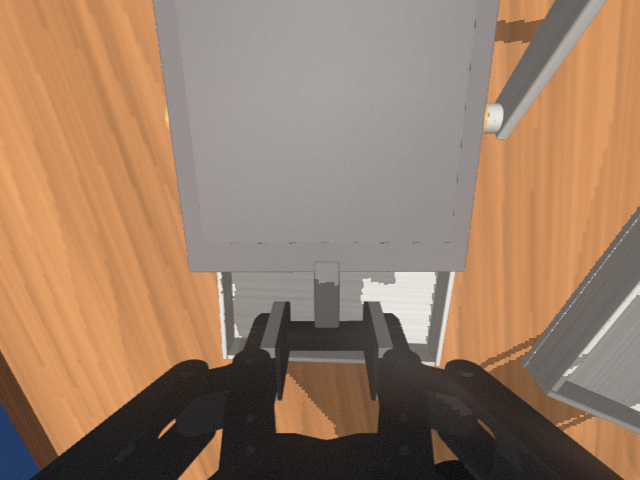

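View pics/s2.png

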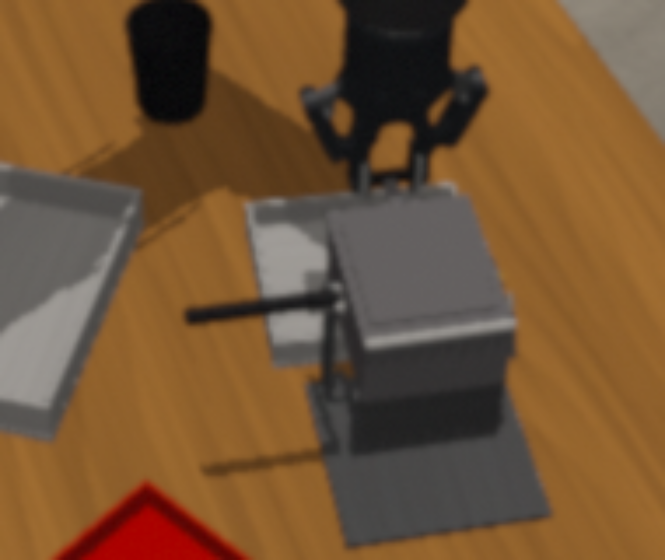

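Gripped (width 31.8 mm, both pads on the bar ends). Next I'll follow the lid arc to about 1.2 rad.

{"method": "arm_command", "body": {"steps": [[[0,0,0,0.015,0,-0.247,0],[0,0,0,0.044,0,-0.244,0],[0,0,0,0.073,0,-0.237,0],[0,0,0,0.101,0,-0.226,0],[0,0,0,0.128,0,-0.212,0],[0,0,0,0.152,0,-0.196,0],[0,0,0,0.174,0,-0.176,0],[0,0,0,0.194,0,-0.154,0],[0,0,0,0.211,0,-0.13,0],[0,0,0,0.225,0,-0.103,0]]]}}

```text
time_s: 6.8
ee_pos: [0.6326, -0.0053, 0.2671]
tool_rot: [[-0.174, -0.985, 0.001], [-0.985, 0.174, 0.001], [-0.001, -0.001, -1.0]]
wrist_force: [6.6, -1.4, -6.1]
gripper_width: 0.0318
```

Run:
```python
from h import *
s=manip.state();print(s['time_s'],s['ee_pos'],s['wrist_force'],s['gripper_width'])
im=manip.capture('side');cv2.imwrite('pics/s3.png',cv2.resize(im[150:310,240:430,::-1],None,fx=3.5,fy=3.5))
```

```text
6.8 [ 0.6326 -0.0053  0.2671] [ 6.5813 -1.4207 -6.0668] 0.031768841498860646
```

View pics/s3.png

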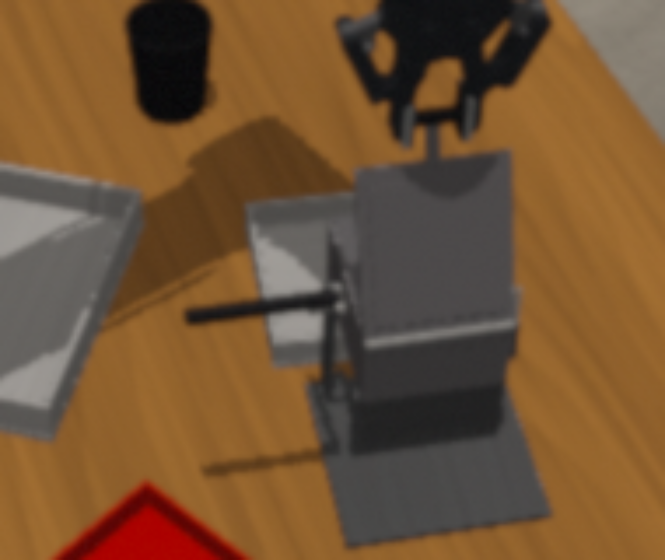

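{"method": "arm_command", "body": {"steps": [[[0,0,0,0.236,-0.02,-0.056,0],[0,0,0,0.243,0,-0.037,0],[0,0,0,0.247,0,-0.017,0],[0,0,0,0.248,0,0.012,0],[0,0,0,0.244,0,0.042,0],[0,0,0,0.237,0,0.071,0],[0,0,0,0.228,0,0.099,0],[0,0,0,0.214,0,0.125,0],[0,0,0,0.197,0,0.15,0],[0,0,0,0.05,0,0.05,0]]]}}

```text
time_s: 8.1
ee_pos: [0.605, -0.1682, 0.2377]
tool_rot: [[-0.176, -0.984, 0.002], [-0.984, 0.176, -0.005], [0.005, -0.003, -1.0]]
wrist_force: [-4.7, -11.2, 16.3]
gripper_width: 0.0288
```

Run:
```python
from h import *
s=manip.state();print(s['time_s'],s['ee_pos'],s['wrist_force'],s['gripper_width'])
im=manip.capture('side');cv2.imwrite('pics/s4.png',cv2.resize(im[150:310,240:430,::-1],None,fx=3.5,fy=3.5))
```

```text
8.1 [ 0.605  -0.1682  0.2377] [ -4.6641 -11.1736  16.294 ] 0.028787022312205406
```

View pics/s4.png

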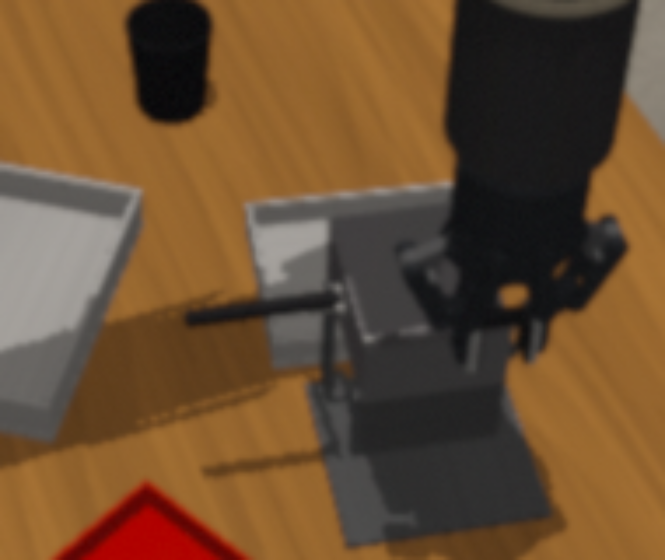

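Run:
```python
from h import *
im=manip.capture('wrist');cv2.imwrite('pics/w5.png',im[:,:,::-1])
im=manip.capture('top');cv2.imwrite('pics/t5.png',cv2.resize(im[135:275,225:385,::-1],(640,560)))
```

```text
(no output)
```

View pics/w5.png

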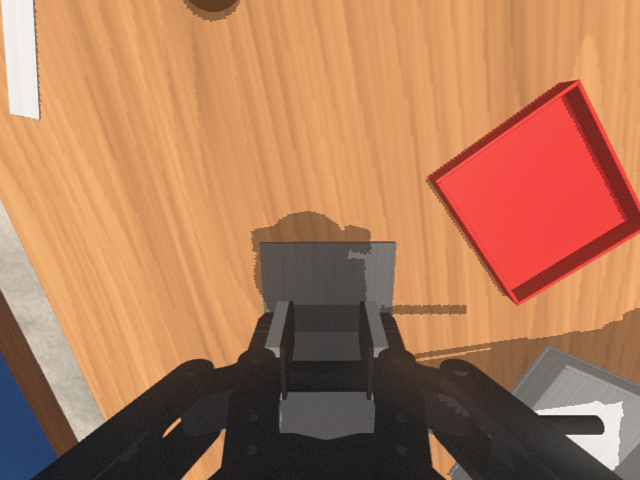

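View pics/t5.png

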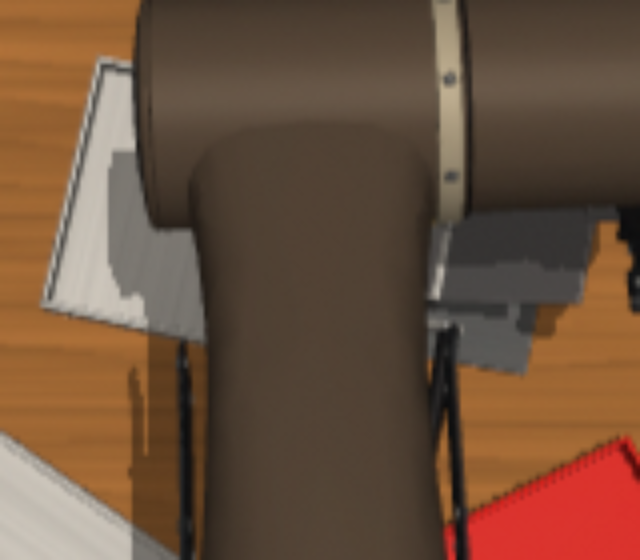

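The side view shows the tub level and the dark tub interior open. In the top view the lid plate leans back behind the rim (its side edge runs (440,250) to (585,300)), roughly 2.3 to 2.4 rad. I'll release and rise.

{"method": "arm_command", "body": {"steps": [[[0,0,0,0,0,-0.06,0.3],[0,0,0,0,0,-0.02,0.7],[0,0,0,0,0,0,0.7],[0,0,0,0,0,0,0.7],[0,0,0,0,0,-0.3,0.7],[0,0,0,0,0,-0.4,0.7],[0,0,0,0,0,-0.4,0.7],[0,0,0,0,0,0,0.7]]]}}

```text
time_s: 9.25
ee_pos: [0.6066, -0.1636, 0.3249]
tool_rot: [[-0.174, -0.985, 0.004], [-0.985, 0.174, -0.0], [-0.0, -0.004, -1.0]]
wrist_force: [-0.9, -0.2, -0.1]
gripper_width: 0.0597
```

Run:
```python
from h import *
s=manip.state();print(s['time_s'],s['ee_pos'],s['wrist_force'],s['gripper_width'])
im=manip.capture('side');cv2.imwrite('pics/s6.png',cv2.resize(im[150:310,240:430,::-1],None,fx=3.5,fy=3.5))
im=manip.capture('wrist');cv2.imwrite('pics/w6.png',im[:,:,::-1])
```

```text
9.25 [ 0.6066 -0.1636  0.3249] [-0.8548 -0.2167 -0.065 ] 0.05974560760303215
```

View pics/s6.png

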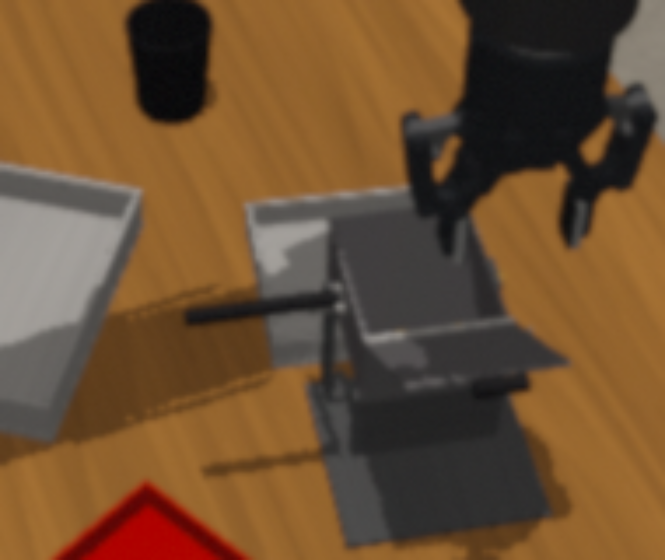

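View pics/w6.png

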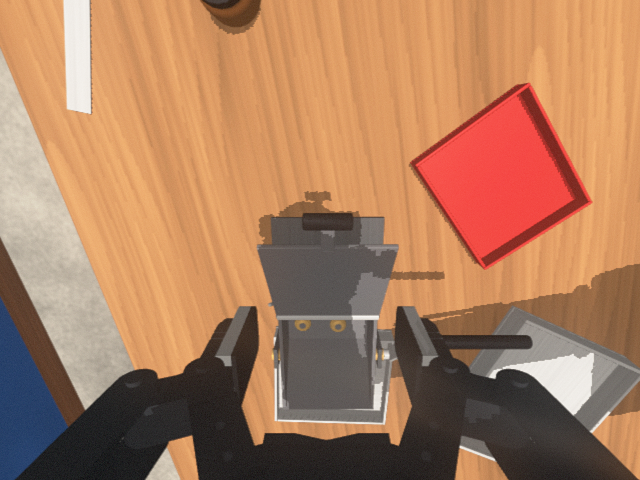

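The lid is open, tub level, fingers clear. The pull bar is at (328,221) in the wrist view and about (382.5,260.5) in the side view. I'll check the angle and plan the crank approach.

Run:
```python
from h import *
X,e=tri((328,221),(382.4,260.5),'wrist','side');print(X,e)
O=np.array([.6365,.0065,0]);a=np.radians(-10);B=np.array([[np.cos(a),-np.sin(a),0],[np.sin(a),np.cos(a),0],[0,0,1]])
L=B.T@(X-O);print(L,np.arctan2(L[2]-.137,L[1]+.07))
s=manip.state();R=np.array(s['tool_rot']);p=s['ee_pos'];print('tcp stand',B.T@(p-O))
for th in (-.7,-.35,0,.35,.7,.9):
  c=np.array([-.15,.12*np.sin(th),.105+.12*np.cos(th)]);print(th,c,B@c+O)
print(R.T@B)
# rod measured end from first pictures
for X in ([0.4525,-0.041,0.1988],[0.5479,-0.0575,0.1978]):print(B.T@(np.array(X)-O))
```

```text
[ 0.6017 -0.1837  0.2277] [-3.3 -2.1 -0.5 -0.2]
[-0.0012 -0.1934  0.2277] 2.507500814204191
tcp stand [-0.0012 -0.1726  0.3219]
-0.7 [-0.15   -0.0773  0.1968] [ 0.4754 -0.0436  0.1968]
-0.35 [-0.15   -0.0411  0.2177] [ 0.4816 -0.008   0.2177]
0 [-0.15   0.     0.225] [0.4888 0.0325 0.225 ]
0.35 [-0.15    0.0411  0.2177] [0.4959 0.0731 0.2177]
0.7 [-0.15    0.0773  0.1968] [0.5022 0.1087 0.1968]
0.9 [-0.15    0.094   0.1796] [0.5051 0.1251 0.1796]
[[-0.0004 -1.     -0.0004]
 [-1.      0.0004  0.0006]
 [-0.0006  0.0004 -1.    ]]
[-0.173  -0.0787  0.1988]
[-0.0761 -0.0784  0.1978]
```

Lid measured at 2.51 rad, at its stop and free. Now the closed fingers go behind the crank rod.

{"method": "arm_command", "body": {"steps": [[[0,0,0,-0.075,0.25,0,0],[0,0,0,-0.075,0.25,0,0],[0,0,0,-0.075,0.25,0,0],[0,0,0,-0.075,0.25,0,0],[0,0,0,-0.075,0.25,0,0],[0,0,0,-0.075,0.25,0,0],[0,0,0,-0.075,0.25,0,0],[0,0,0,-0.075,0.25,0,0],[0,0,0,0,0,0.33,0],[0,0,0,0,0,0.33,0],[0,0,0,0,0,0.33,0],[0,0,0,0,0,0.33,0],[0,0,0,0,0,0.33,0],[0,0,0,0,0,0.33,0],[0,0,0,0,0,0,0]]]}}

```text
time_s: 11.22
ee_pos: [0.4641, -0.093, 0.1728]
tool_rot: [[-0.174, -0.985, -0.003], [-0.985, 0.174, -0.0], [0.001, 0.003, -1.0]]
wrist_force: [0.7, -0.1, -0.2]
gripper_width: -0.0001
```

```bash
cat >> h.py <<'E'
O=np.array([.6365,.0065,0]);a=np.radians(-10);B=np.array([[np.cos(a),-np.sin(a),0],[np.sin(a),np.cos(a),0],[0,0,1]])
E
cat > chk.py <<'E'
from h import *
import sys
s=manip.state();print(s['time_s'],B.T@(s['ee_pos']-O),'F',B.T@s['wrist_force'],s['gripper_width'])
im=manip.capture('side');cv2.imwrite(f'pics/s{sys.argv[1]}.png',cv2.resize(im[150:310,240:430,::-1],None,fx=3.5,fy=3.5))
E
python3 chk.py 7
```

```text
11.225 [-0.1525 -0.1279  0.1728] F [ 0.666   0.0191 -0.1913] -0.00010271455220841111
```

View pics/s7.png

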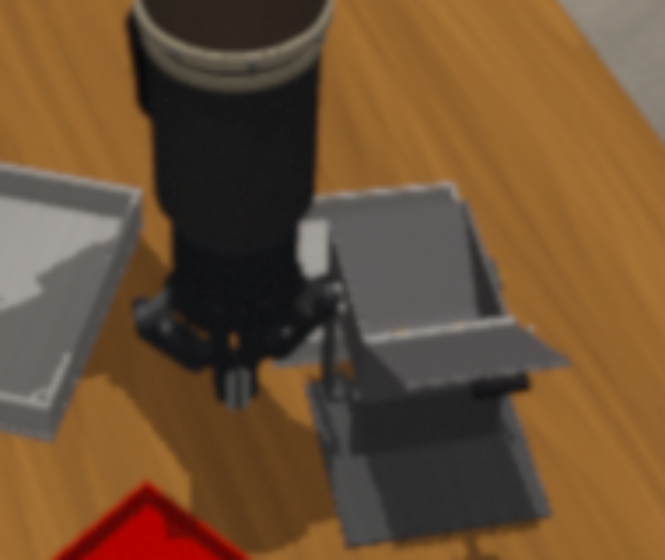

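{"method": "arm_command", "body": {"steps": [[[0,0,0,-0.15,0,0,0],[0,0,0,-0.15,0,0,0],[0,0,0,-0.15,0,0,0],[0,0,0,-0.127,0,-0.097,0],[0,0,0,-0.136,0,-0.084,0],[0,0,0,-0.144,0,-0.07,0],[0,0,0,-0.15,0,-0.055,0],[0,0,0,-0.155,0,-0.04,0]]]}}

```text
time_s: 12.28
ee_pos: [0.481, -0.0071, 0.2009]
tool_rot: [[-0.174, -0.985, 0.0], [-0.985, 0.174, -0.001], [0.001, -0.001, -1.0]]
wrist_force: [-0.2, -4.0, 3.0]
gripper_width: 0.0001
```

```bash
python3 chk.py 8
```

```text
12.275 [-0.1508 -0.0404  0.2009] F [ 0.5048 -3.9827  2.9636] 0.00013980680544683428
```

View pics/s8.png

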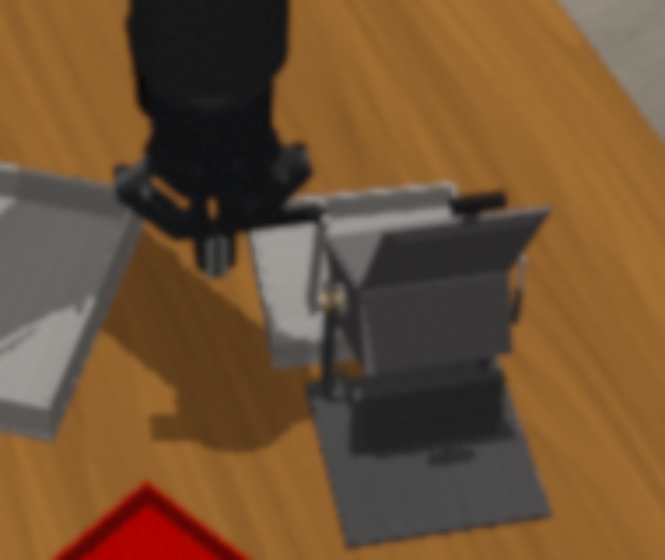

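Tub tipping, force 4 N, lid still back. Continuing to the stop and holding.

{"method": "arm_command", "body": {"steps": [[[0,0,0,-0.158,0,-0.024,0],[0,0,0,-0.16,0,-0.008,0],[0,0,0,-0.16,0,0.008,0],[0,0,0,-0.158,0,0.024,0],[0,0,0,-0.155,0,0.04,0],[0,0,0,-0.15,0,0.055,0],[0,0,0,-0.144,0,0.07,0],[0,0,0,-0.136,0,0.084,0],[0,0,0,-0.127,0,0.097,0],[0,0,0,-0.117,0,0.109,0],[0,0,0,-0.105,0,0.12,0],[0,0,0,0,0,0,0],[0,0,0,0,0,0,0],[0,0,0,0,0,0,0]]]}}

```text
time_s: 14.08
ee_pos: [0.5009, 0.108, 0.1567]
tool_rot: [[-0.175, -0.985, -0.001], [-0.985, 0.175, -0.0], [0.001, 0.001, -1.0]]
wrist_force: [-0.8, -4.6, 0.6]
gripper_width: 0.0
```

```bash
python3 chk.py 9
```

```text
14.075 [-0.1512  0.0764  0.1567] F [-0.0132 -4.6724  0.5605] 9.072784787365217e-06
```

View pics/s9.png

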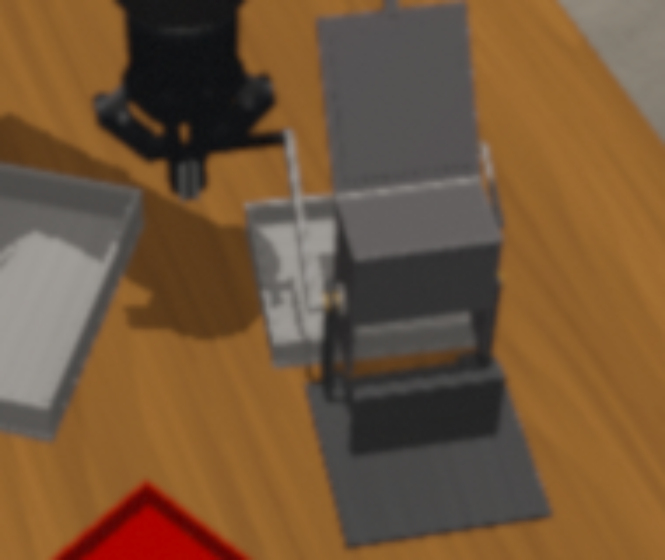

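Close to the stop; I'll press a few more millimetres and hold.

{"method": "arm_command", "body": {"steps": [[[0,0,0,-0.05,0,0.06,0],[0,0,0,-0.04,0,0.04,0],[0,0,0,0,0,0,0],[0,0,0,0,0,0,0],[0,0,0,0,0,0,0],[0,0,0,0,0,0,0]]]}}

```text
time_s: 14.88
ee_pos: [0.5017, 0.112, 0.1502]
tool_rot: [[-0.175, -0.985, -0.002], [-0.985, 0.175, -0.004], [0.005, 0.001, -1.0]]
wrist_force: [-2.4, -17.1, 10.5]
gripper_width: -0.0
```

```bash
python3 chk.py 10
python3 - <<'E'
from h import *
im=manip.capture('top');cv2.imwrite('pics/t10.png',cv2.resize(im[135:275,225:385,::-1],(640,560)))
E
```

```text
14.875 [-0.1511  0.0805  0.1502] F [  0.6205 -17.2225  10.5089] -4.671931254575557e-05
```

View pics/s10.png

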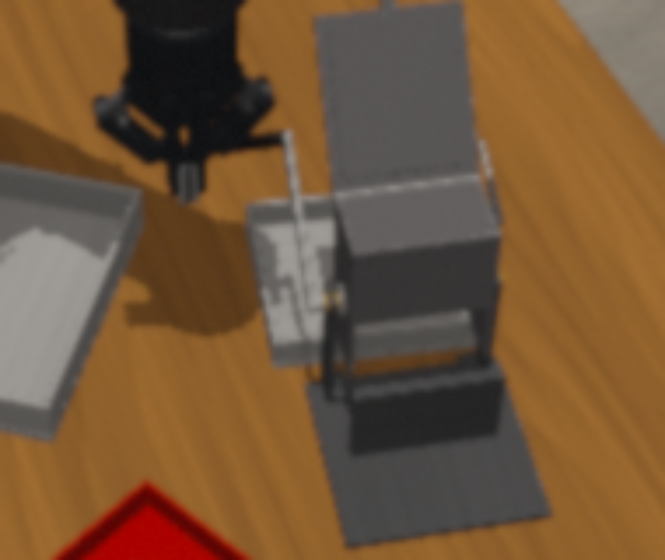

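View pics/t10.png

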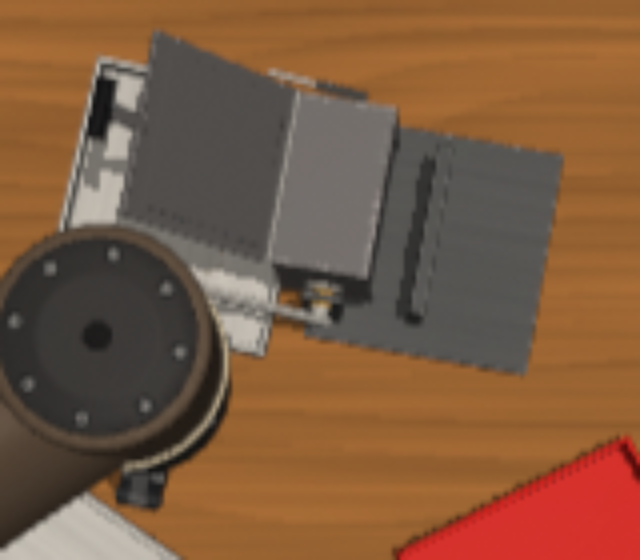

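At the stop (17 N against it). I'll ease slightly, hold a little longer, then follow the tub back down slowly.

{"method": "arm_command", "body": {"steps": [[[0,0,0,0.03,0,-0.03,0],[0,0,0,0,0,0,0],[0,0,0,0,0,0,0],[0,0,0,0,0,0,0],[0,0,0,0,0,0,0],[0,0,0,0,0,0,0],[0,0,0,0,0,0,0],[0,0,0,0.06,0,-0.07,0],[0,0,0,0.105,0,-0.12,0],[0,0,0,0.117,0,-0.109,0],[0,0,0,0.127,0,-0.097,0],[0,0,0,0.136,0,-0.084,0],[0,0,0,0.144,0,-0.07,0],[0,0,0,0.15,0,-0.055,0],[0,0,0,0.155,0,-0.04,0],[0,0,0,0.158,0,-0.024,0],[0,0,0,0.16,0,-0.008,0],[0,0,0,0.16,0,0.008,0],[0,0,0,0.158,0,0.024,0]]]}}

```text
time_s: 17.35
ee_pos: [0.4808, -0.0081, 0.1999]
tool_rot: [[-0.174, -0.985, 0.0], [-0.985, 0.174, 0.0], [-0.0, -0.0, -1.0]]
wrist_force: [-0.0, -1.9, -1.9]
gripper_width: 0.0001
```

{"method": "arm_command", "body": {"steps": [[[0,0,0,0.155,0,0.04,0],[0,0,0,0.15,0,0.055,0],[0,0,0,0.144,0,0.07,0],[0,0,0,0.136,0,0.084,0],[0,0,0,0.127,0,0.097,0],[0,0,0,0.15,0,0,0],[0,0,0,0.2,0,0,0],[0,0,0,0.2,0,0,0],[0,0,0,0,0,0,0]]]}}

```text
time_s: 18.48
ee_pos: [0.4643, -0.1016, 0.1742]
tool_rot: [[-0.176, -0.984, 0.001], [-0.984, 0.176, 0.0], [-0.0, -0.0, -1.0]]
wrist_force: [-0.2, 0.9, -0.0]
gripper_width: -0.0001
```

```bash
python3 chk.py 11
python3 - <<'E'
from h import *
im=manip.capture('top');cv2.imwrite('pics/t11.png',cv2.resize(im[135:275,225:385,::-1],(640,560)))
E
```

```text
18.475 [-0.1508 -0.1364  0.1742] F [-0.3301  0.8576 -0.0319] -0.00013382318428381348
```

View pics/s11.png

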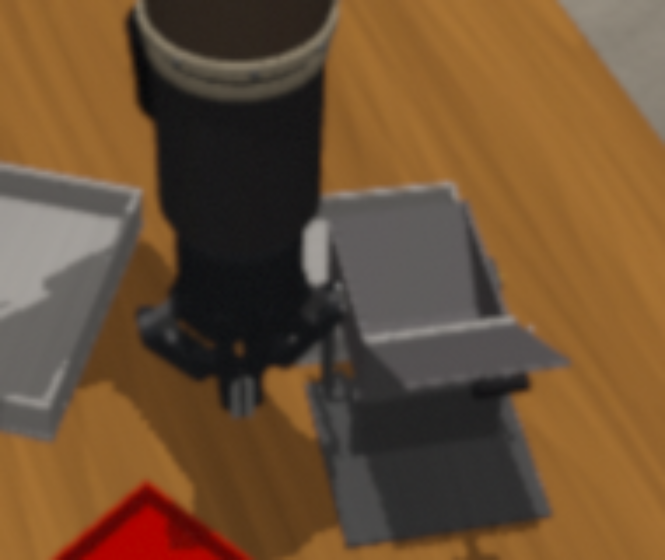

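View pics/t11.png

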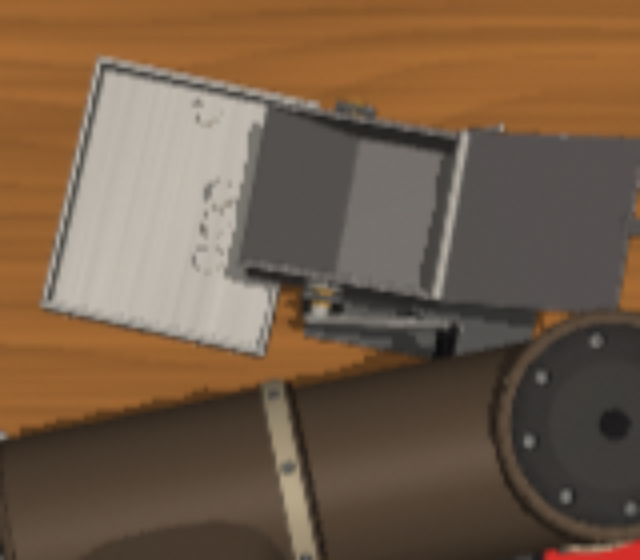

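The studs show in the tray at about (207,112), (217,190), (210,225), (207,260), and the tub looks empty. I'll rise and take a closer look.

{"method": "arm_command", "body": {"steps": [[[0,0,0,0,0,-0.4,0],[0,0,0,0,0,-0.4,0],[0,0,0,0,0,-0.4,0],[0,0,0,0,0,-0.4,0],[0,0,0,0,0,-0.4,0],[0,0,0,-0.4,0,-0.1,0],[0,0,0,-0.4,0,0,0],[0,0,0,-0.4,0,0,0],[0,0,0,-0.4,0,0,0],[0,0,0,-0.4,0,0,0],[0,0,0,-0.4,0,0,0],[0,0,0,-0.4,0,0,0],[0,0,0,-0.4,-0.3,0,0],[0,0,0,-0.4,-0.3,0,0],[0,0,0,0,-0.3,0,0],[0,0,0,0,0,0,0],[0,0,0,0,0,0,0]]]}}

```text
time_s: 20.7
ee_pos: [0.5775, 0.1536, 0.3313]
tool_rot: [[-0.174, -0.985, -0.0], [-0.985, 0.174, -0.0], [0.0, 0.0, -1.0]]
wrist_force: [-0.0, -0.3, 0.9]
gripper_width: -0.0004
```

```bash
python3 chk.py 12
python3 - <<'E'
from h import *
im=manip.capture('wrist');cv2.imwrite('pics/w12.png',im[:,:,::-1])
im=manip.capture('top');cv2.imwrite('pics/t12.png',im[:,:,::-1])
E
```

```text
20.7 [-0.0836  0.1346  0.3313] F [ 0.0432 -0.2527  0.9329] -0.00042503606419603754
```

View pics/w12.png

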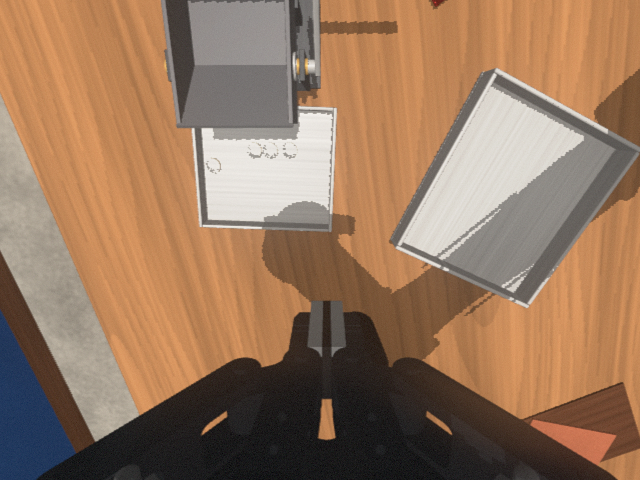

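View pics/s12.png

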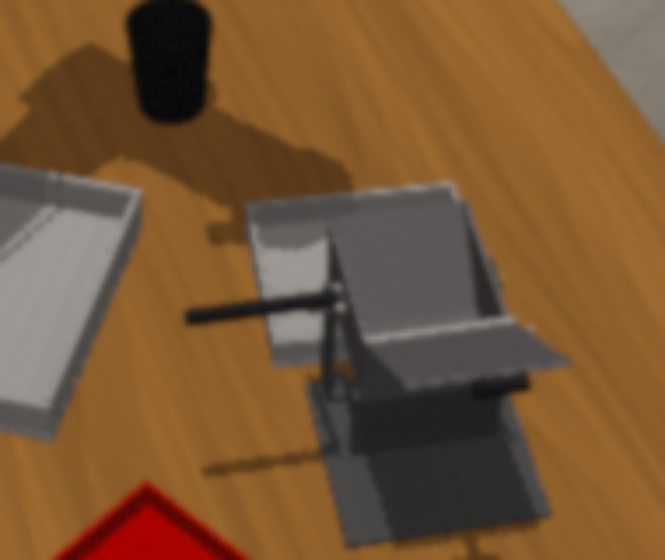

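View pics/t12.png

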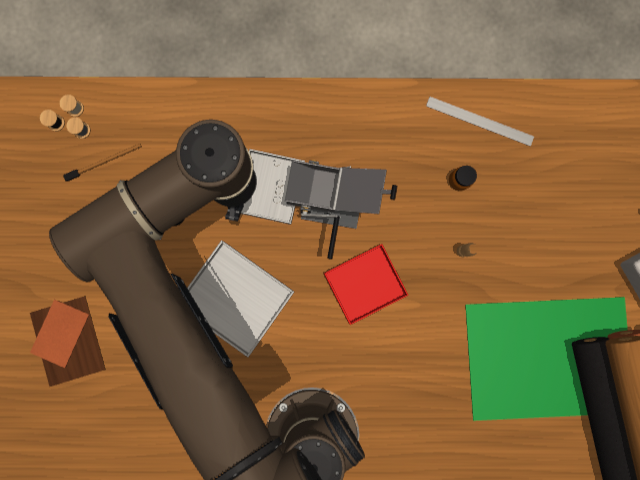

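The wrist view shows four studs in the tray, at (214,165), (257,150), (271,150) and (290,150). The tub is level and empty and the lid is fully back. Jar (463,177), slicker (464,249) and cup are unmoved.

```bash
python3 -c "
from plant import manip
print(manip.finish_job())"
```

```text
the job is handed in; nothing more can be done
None
```

I opened the lid, tipped the tub and poured the studs, and handed the job in at about 21 s of the 67 s allowed; no verdict was reported.

- **Lid:** I gripped the lid's pull and swung it back past its spring. After release I measured it at about 2.51 rad (stop 2.5), with the tub level and the fingers clear.
- **Pour:** I pushed the crank rod with closed fingers until the tub reached its stop. It sat at or close to the stop for about 2 s. I then followed it back down to level.

**Last checks:**
- The wrist picture shows four studs in the small steel tray and the floor of the tub empty where it could be seen.
- In the pictures the tub is back level, the lid is still fully back and the tray is in place.
- The jar, cup and slicker look unmoved, and the robot is touching nothing.

**Not as expected:**
- **Slipped grip:** near the end of the lid swing the bar slipped a little between the fingers, with about 20 N at the wrist against the lid.
- **Force at the stop:** pressing the tub against its stop gave about 20 N at the wrist.
- **Not measured:** the final tub and lid angles were judged by eye from the pictures.

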